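# Level the goods-in scale, then clamp its display column at the mark

### The job

Get the goods-in bench scale ready: turn its levelling knob until the weighing platform sits level. Then take hold of the round hub on top of the display column, raise the sliding leg until the black ring around it has just come wholly out of the tube, and, still holding the hub there, sweep the upright cam lever round against its closed stop. Finish while still gripping the hub with the leg at its mark and the lever closed - do not let go - and leave the stock and the other things on the bench where they are.

Things in the scene. Friction and masses are not known exactly. Their poses are not given: they have to be found in the camera images.
- scale: Grey bench scale, fixed to the bench, body 200 x 190 mm with a tab on its front (-x) side that carries the levelling knob; 106 mm high at the knob, 57 mm at the platform. Origin on the bench under the centre of the body, +x from the knob towards the rear hinge, z up. It stands left or right on the bench, turned up to 0.3 rad.
- platform: Steel weighing platform, 188 x 180 x 6 mm, hinged along its rear edge; origin on the hinge line (88 mm behind the scale's centre, 52 mm above the bench), its x and y axes as the scale's, z normal to the plate. It starts with its front edge low and is level when its z axis is vertical. It cannot be lifted by hand; only the knob tilts it.
- level_knob (a joint): Turn of the levelling knob, rad, growing clockwise as seen from above. Clockwise raises the platform's front, 0.04 rad of tilt per rad of knob; the platform is level at 0 and starts low, at about -1.4 to -0.6. Stops at -1.8 and 1.0; light friction (0.04 N m), stays where left.
- knob_grip (a point): Point on the vertical axis of the levelling knob, a black fluted knob of 36 mm diameter, 30 mm high, 16 mm above its underside (92 mm above the bench, 135 mm in front of the scale's centre). A short white bar on its top points straight at the platform (scale +x) when the platform is level. The platform beside it is at most 57 mm high.
- column: Display column, fixed to the bench: round grey foot of 130 mm diameter, upright aluminium tube of 38 mm diameter whose rim is 130 mm above the bench. Origin on the bench on the column's vertical axis. With the scale it may be left or right, turned about z by up to about 0.8 rad.
- leg (a joint): How far the sliding leg (steel rod, 26 mm diameter) is raised out of the tube, m, growing upwards; range 0 to 0.060, starts right down at 0. At 0.035 the 6 mm wide black ring around the rod is just wholly above the tube's rim: the length mark. The leg and hub weigh about 0.4 kg and sink back if let go, lever closed or not (the cam bites only once the display is fitted).
- hub: Round grey hub on top of the leg, 50 mm diameter, 40 mm high, turning freely about the column's vertical axis, so that a gripper holding it from above can turn about that axis. Origin at the centre of its underside: 10 mm above the tube's rim (140 mm above the bench) when the leg is at 0, 175 mm above the bench at the mark.
- lever (a joint): Angle of the cam lever about the column's vertical axis, rad, growing counter-clockwise as seen from above: 0 fully open, 0.7 closed against its stop. Starts at 0 to 0.08, stays where left (friction 0.12 N m). At 0 its paddle points along the column's +x.
- lever_paddle (a point): Top middle of the lever's upright paddle, a dark steel blade 6 mm thick, 37 to 61 mm from the column's axis, standing 118 to 196 mm above the bench; this point is 49 mm from the axis, 196 mm up. Fingers on the hub clear it if their line lies 60 to 90 degrees clockwise of the paddle; with the hub held at mid-height, turning the gripper counter-clockwise sweeps the paddle along with a finger's side.
- jar_a: Sauce jar, 68 mm diameter, 100 mm high, leave alone. Origin at its underside.
- jar_b: Another such sauce jar, leave alone.
- oil_bottle: Yellow bottle, 70 mm diameter, 200 mm high, leave alone. Origin at its underside.
- jar_lid: Red jar lid lying flat, 68 mm diameter, 14 mm high, leave alone.
- display: Black display unit lying flat, 70 x 130 x 30 mm, leave alone (fitted later by someone else).
- carton: Cardboard carton, 100 x 140 x 90 mm, leave alone.
- screwdriver: Screwdriver lying on the bench, leave alone.

How it is judged:
On the way, in this order (a step that is already met when the one before it is completed fails the run):
1. the platform has been brought level, with the lever still open (angle between platform's own z axis and vertical below 0.012 rad and value of joint lever below 0.3 rad), for 0.3 s.
2. the leg is held at its mark by the fingers on the hub, with the lever still open (value of joint leg between 0.03 and 0.04 m and contact force between the fingers and hub above 3 N and value of joint lever below 0.3 rad), for 0.2 s.
3. the lever is closed while the leg is held at its mark (value of joint lever above 0.6 rad and value of joint leg between 0.03 and 0.04 m and contact force between the fingers and hub above 3 N), for 0.2 s.
At the end, for the whole second after the job is handed in: The platform is level within 0.012 rad, the leg is at its mark (35 mm, within 5 mm), the lever is closed (over 0.6 of 0.7 rad), and the fingers still grip the hub with more than 3 N (all of step 3 and angle between platform's own z axis and vertical below 0.012 rad); the arm keeps its last pose, push and grip.
It fails at once if the lever was swung while the leg was not held at its mark (value of joint lever above 0.35 rad and (value of joint leg below 0.028 m or value of joint leg above 0.042 m)).
It fails at once if stock or other things on the bench were moved (distance of any of jar_a, jar_b, oil_bottle, jar_lid, display, carton, screwdriver from where it was at the start of the episode above 0.03 m).
It also fails if it takes over 48 s, if anything falls off the work surface, if the arm or the gripper's body presses on something with over 40 N, if the wrist force passes 120 N, or if a joint passes its speed limit or range.

### The arm

A 6-joint arm with a two-finger parallel gripper is mounted at the origin on the work surface. World frame = base frame: x ahead of the robot, y to its left, z up, the work surface at z = 0. Lengths are in m, angles in rad, forces in N, time in s.
With the tool pointing down it reaches from about 0.4 to 0.825 m from the base axis. Payload 7 kg.
Tool frame: the origin (TCP) lies on the mounting face of the last link; the fingertips stand 178 mm ahead of it and the grasp point (between the pads) lies 159 mm ahead of it; z points along the fingers, y is the direction in which the jaws open and shut (so a half turn about z gives the same grasp; the last joint's range is limited). The gripper opens to 88 mm and grips with 3 to 60 N. Pads are 19 mm wide; open, the fingers measure 130 mm over their backs; the gripper's body (78 mm by 193 mm) begins 47 mm behind the grasp point.
Start: joints at [-0.974, 0.359, 0.012, 0, -1.224, -0.288], TCP at [0.205, -0.643, 0.405] pointing down, gripper open.
Joint ranges: [-3.07, 3.07], [-1.43, 2.12], [-1.02, 1.25], [-3.03, 1.67], [-3.05, -0], [-3.03, 3.03]. Speed limits (rad/s): [2.39, 2.39, 3.01, 3.14, 3.14, 3.14].

### API

Orientations are given as [roll, pitch, yaw] about the fixed x, y, z axes, in that order (R = Rz(yaw) Ry(pitch) Rx(roll)).
In Python, from station import * gives the robot as it stands.
- The arm moves only by the tool arm_command, never from a script. Its argument "targets" is a list of rows, each a list of 3 entries, a list of its own where there are three numbers: the turn, a rotation vector about the world's x, y, z in rad, then the shift along the world's x, y, z in mm, then the closure, from 0 (fully open) to 1 (shut). In form: [[[wx, wy, wz], [tx, ty, tz], fingers], ...]. A call has 1 to 8 rows; each row shifts and turns the commanded pose from where the row before left it; what a row does not reach is not made up. A row lasts 1/10 s, in which the tool goes at most 50 mm and 8.59 degrees, less where a joint would pass 70% of its speed; a pose out of reach is approached as far as the arm can. A call with a gripper value outside its range is refused whole. The fingers move at their own pace and stop on an object; "squeeze" is the grip in N (left out, the last holds). Time passes only in rows, so rows that do not move let the fingers close. It gives the time, the measured TCP pose, the force and the opening at its end, in the units of the state.
- get_state(): the state, without advancing time (a new reading comes with each control period).
- grab_frame(name): name is "scene" or "top" or "wrist"; returns (picture, depth): 480x640x3 uint8, red, green, blue; 480x640 float32, m along the optical axis (not along the pixel's ray), 0 where there is no reading.
- camera_params(name): a dict with "mtx" (3x3 intrinsics, pixels), "eye" and "orientation" of the camera in the world. Camera axes: x right, y down, z forward; pixel columns grow to the right and rows downward; lengths in m; the calibration is good to about 2 mm. A picture is of the moment at which its call begins: read the wrist's pose just before it. camera_params takes no time and is no camera call; for the wrist camera it gives the pose at the moment of the call.
- job_done(): hands the job in, once; it reports no verdict.
The state is a dict: "t": time; "q": joint angles; "qd": joint speeds; "joint_efforts": joint torques, N m; "eef_pos": TCP position; "ee_rot": TCP orientation; "force": force on the tool from outside, world axes, zero at the start; "moment": the same for the moment, N m; "width": finger opening in m.
Only numpy, scipy, OpenCV 4.12 (cv2) and the standard library are available. Lean on these libraries where they do the work, as an engineer would, in place of code of your own. Each camera call takes 0.05 s, during which the arm holds its last target.

## Working session

There is one attempt and no reset: what is moved stays moved. The work goes in short steps, Python scripts to look and compute and a tool call to move; the robot and the scene stay as the last step left them, time stands still between calls to the robot, and variables do not carry over. Pictures are saved under pics/ and viewed, and the job is handed in when it is done.

Besides the shell and the picture viewer there is one more tool, called after "Call:" in YAML: its name, and indented under it one key for each argument. arm_command: Moves the arm, as the interface text tells. Its arguments: {"type":"object","properties":{"targets":{"type":"array"},"squeeze":{"type":"number"}},"required":["targets"]}

```bash
ls; mkdir -p pics
python3 - <<'E'
from station import *
import cv2,numpy as np
s=get_state();print(s)
for n in("scene","top","wrist"):
    p=camera_params(n);print(n,p)
    im,d=grab_frame(n);cv2.imwrite(f"pics/{n}0.png",im[:,:,::-1]);np.save(f"pics/{n}0.npy",d)
E
```

```text
pics
{'t': 0.0, 'q': array([-9.73919310e-01,  3.59386457e-01,  1.10709632e-02, -3.70635441e-04,
       -1.22409943e+00, -2.88105804e-01]), 'qd': array([-0.0017264 , -0.00109089, -0.00029444,  0.0003785 , -0.00118712,
        0.00082278]), 'joint_efforts': array([-2.50326171e-03, -5.82717633e+01,  2.93052560e+01,  6.99668258e+00,
        6.67315442e-03, -2.11327315e-04]), 'eef_pos': array([ 0.20507238, -0.64289079,  0.4037243 ]), 'ee_rot': array([ 3.13994176e+00, -1.25889126e-04, -2.83294756e+00]), 'force': array([-0.05433802,  0.08843964, -0.08746494]), 'moment': array([-0.00091023,  0.04042081,  0.01654683]), 'width': 0.08768056910409175}
scene {'mtx': array([[453.41116628,   0.        , 324.65543625],
       [  0.        , 453.41116628, 240.74305016],
       [  0.        ,   0.        ,   1.        ]]), 'eye': array([1.12153499, 0.29978716, 1.11417284]), 'orientation': array([-2.58325673,  0.00857924,  2.02268408])}
top {'mtx': array([[503.0851625 ,   0.        , 311.04525197],
       [  0.        , 503.0851625 , 239.8654805 ],
       [  0.        ,   0.        ,   1.        ]]), 'eye': array([ 0.52565141, -0.0048581 ,  1.45540585]), 'orientation': array([-3.08154355,  0.01767261, -1.57761082])}
wrist {'mtx': array([[397.48984446,   0.        , 323.1683347 ],
       [  0.        , 397.48984446, 238.41782627],
       [  0.        ,   0.        ,   1.        ]]), 'eye': array([ 0.1432038 , -0.6627179 ,  0.38407935]), 'orientation': array([ 2.89264888e+00, -1.96621557e-03,  1.87910658e+00])}
```

View pics/scene0.png

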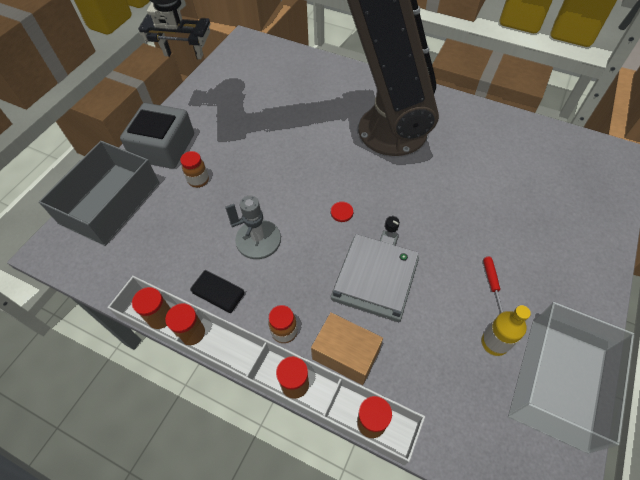

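View pics/top0.png

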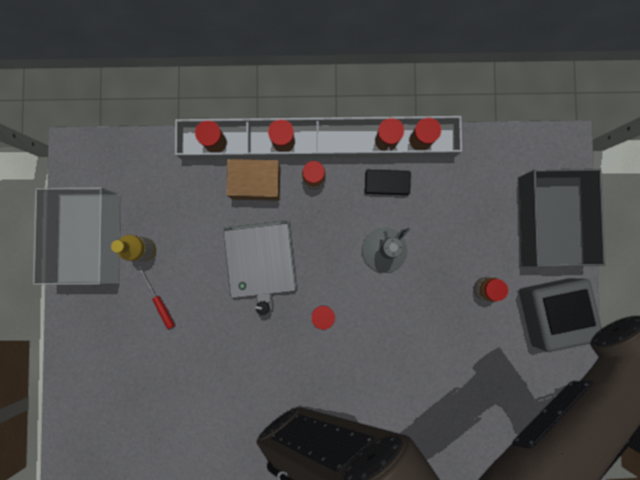

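View pics/wrist0.png

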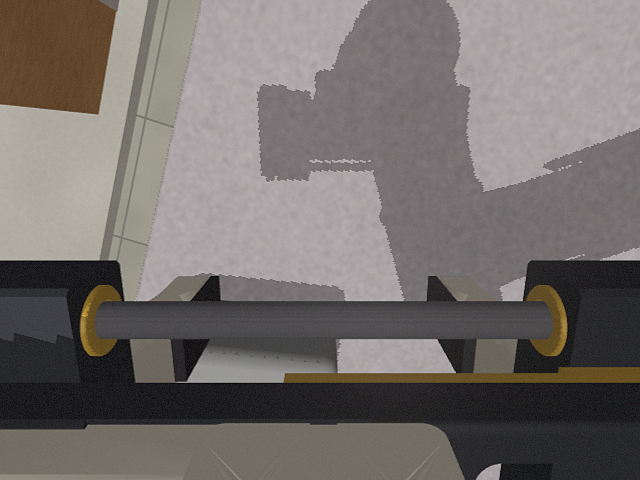

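Top view: the scale is at (260,260), the knob at (263,308), and the column hub at (392,245) with its paddle around (404,233). I'll measure these next.

```bash
cat > h.py <<'E'
from station import *
import cv2,numpy as np
from scipy.spatial.transform import Rotation as R
def cam(n):
    p=camera_params(n);return p["mtx"],np.array(p["eye"]),R.from_euler('xyz',p["orientation"]).as_matrix()
def ray(c,u,v,z):
    K,e,M=c;d=M@np.linalg.inv(K)@[u,v,1];return e+d*(z-e[2])/d[2]
def cloud(c,d):
    K,e,M=c;v,u=np.mgrid[:480,:640];P=np.stack([(u-K[0,2])/K[0,0]*d,(v-K[1,2])/K[1,1]*d,d],-1)
    return P@M.T+e
def proj(c,P):
    K,e,M=c;q=(np.asarray(P)-e)@M;q=q@K.T;return q[...,:2]/q[...,2:]
E
python3 - <<'E'
from h import *
for n,(x,y,w,hh) in {"top":(215,210,230,120),"scene":(210,180,220,150)}.items():
    im=cv2.imread(f"pics/{n}0.png");d=np.load(f"pics/{n}0.npy");c=cam(n);P=cloud(c,d)
    cv2.imwrite(f"pics/{n}0z.png",cv2.resize(im[y:y+hh,x:x+w],None,fx=3.4,fy=3.4,interpolation=cv2.INTER_CUBIC))
    pts=([(263,308),(260,258),(392,245),(404,233),(323,317),(243,286)] if n=="top" else [(392,222),(375,275),(249,203),(233,214),(342,211)])
    for u,v in pts: print(n,u,v,P[v,u].round(4))
    # hi regions
    Z=P[...,2]
    for lo,hi,nm in((.165,.19,"hub"),(.192,.205,"paddle"),(.098,.112,"knobtop")):
        m=(Z>lo)&(Z<hi)&(P[...,0]>.3)&(P[...,0]<.65)&(abs(P[...,1])<.35);m=m.astype(np.uint8)
        k,l,st,ce=cv2.connectedComponentsWithStats(m)
        for i in range(1,k):
            if st[i,4]>8:print(n,nm,st[i],ce[i].round(1),P[l==i].mean(0).round(4))
E
```

```text
top 263 308 [0.4259 0.1477 0.1084]
top 260 258 [0.5606 0.1627 0.049 ]
top 392 245 [ 0.5878 -0.1875  0.1816]
top 404 233 [ 0.617  -0.216   0.1951]
top 323 317 [ 0.3918 -0.0125  0.0066]
top 243 286 [0.4829 0.2098 0.0525]
top hub [383 237  21  20 312] [392.8 246.7] [ 0.5836 -0.19    0.1783]
top paddle [403 230   5   6  12] [405.2 232.6] [ 0.618  -0.2189  0.1954]
top knobtop [385 230   4   8  24] [386.3 234. ] [ 0.6214 -0.184   0.103 ]
top knobtop [256 301  14  14 143] [262.2 307.4] [0.4272 0.1502 0.1043]
scene 392 222 [0.426  0.154  0.1042]
scene 375 275 [0.5668 0.1679 0.0515]
scene 249 203 [ 0.5812 -0.1872  0.1801]
scene 233 214 [ 0.6176 -0.2171  0.1595]
scene 342 211 [ 0.3924 -0.0072  0.0162]
scene hub [240 195  20  20 300] [249.1 204.2] [ 0.5835 -0.1859  0.1784]
scene hub [226 206  11   9  55] [230.9 210.3] [ 0.6196 -0.2182  0.1776]
scene paddle [225 204  10   5  21] [229.3 205.8] [ 0.6188 -0.2197  0.1952]
scene knobtop [385 216  15  12 139] [391.9 221.6] [0.4257 0.1534 0.1056]
scene knobtop [246 222  16  14  52] [251.  228.5] [ 0.608  -0.1784  0.1038]
```

View pics/top0z.png

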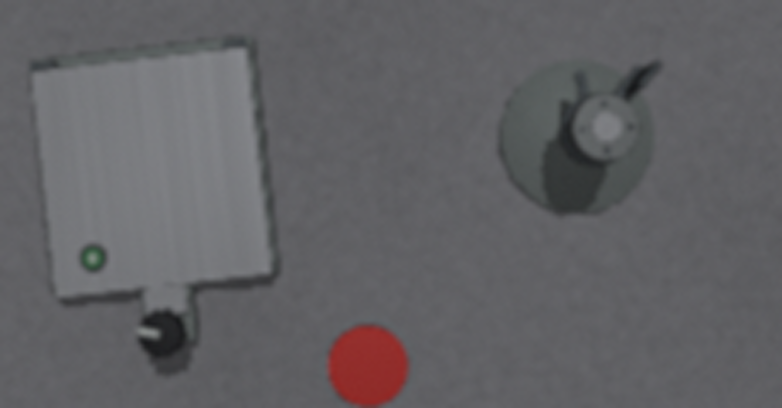

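View pics/scene0z.png

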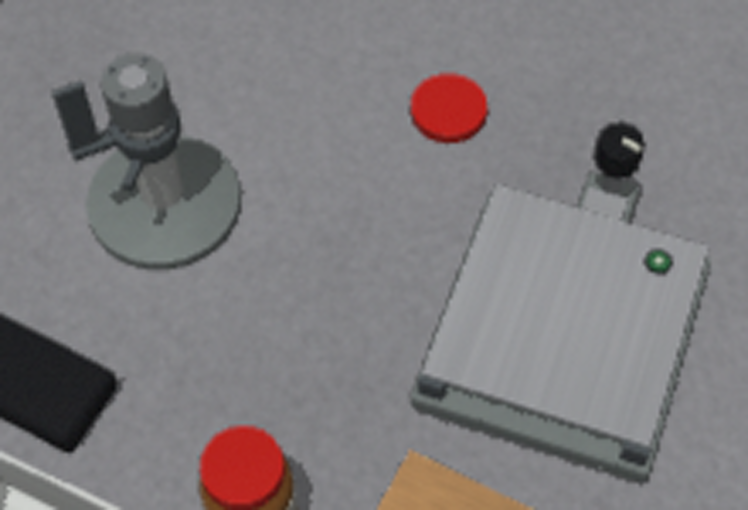

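```bash
cat > meas.py <<'E'
from h import *
def plat(n,im,d,c):
    P=cloud(c,d);Z=P[...,2]
    m=((Z>.03)&(Z<.07)&(P[...,0]>.45)&(P[...,0]<.67)&(P[...,1]>.05)&(P[...,1]<.28)).astype(np.uint8)
    m2=cv2.erode(m,np.ones((7,7)));q=P[m2>0]
    A=np.c_[q[:,:2],np.ones(len(q))];k=np.linalg.lstsq(A,q[:,2],rcond=None)[0]
    # drop outliers
    r=abs(A@k-q[:,2]);g=r<.004;k=np.linalg.lstsq(A[g],q[g,2],rcond=None)[0]
    print(n,"slope",k[:2].round(4),"N",g.sum(),"std",(A[g]@k-q[g,2]).std())
    h=(P[m>0][:,:2]*1000).astype(np.float32);print(cv2.minAreaRect(h))
    return k
def bar(n,im,c,kx,ky):
    uv=proj(c,[kx,ky,.106]);
    g=im.max(2).astype(float);v,u=np.mgrid[:480,:640];
    W=[]
    for a,b in zip(u[(abs(u-uv[0])<12)&(abs(v-uv[1])<12)],v[(abs(u-uv[0])<12)&(abs(v-uv[1])<12)]):
        p=ray(c,a,b,.107)-[kx,ky,.107]
        if np.hypot(p[0],p[1])<.016 and g[b,a]>75: W.append((p[0],p[1],g[b,a]-60))
    W=np.array(W);m=np.average(W[:,:2],axis=0,weights=W[:,2]);print(n,"bar mean",m.round(4),"ang",np.arctan2(m[1],m[0]).round(3),len(W))
E
python3 - <<'E'
from meas import *
for n in("top","scene"):
    im=cv2.imread(f"pics/{n}0.png");d=np.load(f"pics/{n}0.npy");c=cam(n)
    plat(n,im,d,c);bar(n,im,c,.4265,.152)
    P=cloud(c,d)
    # knob blob by dark/height
    Z=P[...,2];m=((Z>.098)&(Z<.112)&(P[...,0]<.46)&(P[...,0]>.39)&(P[...,1]>.11)&(P[...,1]<.19)).astype(np.uint8)
    k=cv2.findContours(m,0,2)[0];k=max(k,key=cv2.contourArea);(u,v),r=cv2.minEnclosingCircle(k);print("knob",ray(c,u,v,.106).round(4),r)
    m=((Z>.165)&(Z<.185)&(P[...,1]<-.15)&(P[...,1]>-.21)).astype(np.uint8)
    k=cv2.findContours(m,0,2)[0];k=max(k,key=cv2.contourArea);(u,v),r=cv2.minEnclosingCircle(k);print("hub",ray(c,u,v,.18).round(4),r)
E
```

```text
top slope [0.0509 0.0064] N 2507 std 0.0020455681749296357
((554.5628051757812, 163.79794311523438), (212.72679138183594, 189.28436279296875), 5.8983049392700195)
top bar mean [0.0012 0.0087] ang 1.434 18
knob [0.427  0.1496 0.106 ] 7.046474456787109
hub [ 0.5837 -0.1893  0.18  ] 9.927383422851562
scene slope [0.0462 0.0034] N 2905 std 0.0017616141257254115
((554.4581909179688, 166.88156127929688), (210.37887573242188, 189.57192993164062), 6.0969438552856445)
scene bar mean [-0.0027  0.0095] ang 1.85 14
knob [0.4252 0.1534 0.106 ] 7.078455448150635
hub [ 0.5853 -0.184   0.18  ] 9.871828079223633
```

Call:
arm_command:
  targets:
    - [[0,0,0.07],[25,39,0],0]
    - [[0,0,0.07],[25,39,0],0]
    - [[0,0,0.07],[25,39,0],0]
    - [[0,0,0.07],[25,39,0],0]
    - [[0,0,0.07],[25,39,0],0]
    - [[0,0,0.07],[25,39,0],0]
    - [[0,0,0.07],[24,39,0],0]
    - [[0,0,0.07],[24,40,0],0]

```text
t: 0.95
eef_pos: [0.4037, -0.3284, 0.4047]
ee_rot: [-3.141, 0.0, -2.27]
force: [1.6, 0.2, -0.2]
width: 0.0875
```

Call:
arm_command:
  targets:
    - [[0,0,0.07],[24,40,0],0]
    - [[0,0,0.07],[23,40,0],0]
    - [[0,0,0.07],[-8,45,0],0]
    - [[0,0,0.07],[-8,45,0],0]
    - [[0,0,0.07],[-8,45,0],0]
    - [[0,0,0.07],[-8,45,0],0]
    - [[0,0,0.07],[-8,45,0],0]
    - [[0,0,0.07],[-8,45,0],0]

```text
t: 1.75
eef_pos: [0.4012, 0.0214, 0.4048]
ee_rot: [-3.141, 0.001, -1.71]
force: [1.7, -0.1, 0.8]
width: 0.0878
```

Run:
```python
from h import *
s=get_state();print(s["t"],s["q"],s["eef_pos"],s["ee_rot"])
c=cam("wrist");im,d=grab_frame("wrist");cv2.imwrite("pics/w1.png",im[:,:,::-1]);np.save("pics/w1.npy",d);np.save("pics/w1c.npy",np.array([*c],dtype=object),allow_pickle=True)
print(proj(c,[.4265,.152,.106]),c[1],c[2][:,2])
print(proj(c,[.5845,-.187,.18]))
```

```text
1.75 [ 5.50946902e-01 -1.15355111e-01 -5.41467400e-01 -5.97724073e-05
 -1.14392065e+00 -6.90173344e-01] [0.40120835 0.02140906 0.40482879] [-3.14103863e+00  5.27996233e-04 -1.71004735e+00]Traceback (most recent call last):
  File "<stdin>", line 3, in <module>
ValueError: could not broadcast input array from shape (3,3) into shape (3,)
```

View pics/w1.png

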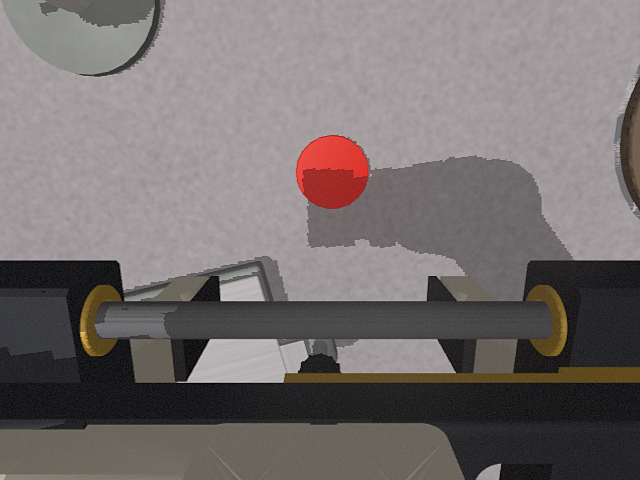

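The lid at (332,172) shows the wrist camera looks ahead along the tool's +x. I'll move just past the knob so it comes into view.

Call:
arm_command:
  targets:
    - [[0,0,0.05],[8,45,0],0]
    - [[0,0,0.05],[8,45,0],0]
    - [[0,0,0.05],[8,45,0],0]
    - [[0,0,0.05],[8,45,0],0]
    - [[0,0,0],[0,0,0],0]

```text
t: 2.3
eef_pos: [0.435, 0.2042, 0.4042]
ee_rot: [-3.141, -0.0, -1.508]
force: [-0.9, -0.5, -0.3]
width: 0.0878
```

Run:
```python
from meas import *
s=get_state();print(s["t"],s["q"],s["eef_pos"],s["ee_rot"])
c=cam("wrist");im,d=grab_frame("wrist");cv2.imwrite("pics/w2.png",im[:,:,::-1]);np.save("pics/w2.npy",d)
print(proj(c,[.4265,.152,.106]))
P=cloud(c,d);Z=P[...,2]
m=((Z>.100)&(Z<.112)&(P[...,0]<.47)&(P[...,0]>.38)&(P[...,1]>.10)&(P[...,1]<.20)).astype(np.uint8)
k=cv2.findContours(m,0,2)[0];k=max(k,key=cv2.contourArea);(u,v),r=cv2.minEnclosingCircle(k);print("knob",(u,v),r,ray(c,u,v,.106).round(4),"diam",2*r*np.median(d[m>0])/c[0][0,0],Z[m>0].mean())
x,y,_=ray(c,u,v,.106)
g=im.max(2);m=np.zeros((480,640),np.uint8);cv2.circle(m,(int(u),int(v)),int(r*.9),1,-1);b=(g>110)&(m>0)
vv,uu=np.nonzero(b);q=np.array([ray(c,a,e,.107)[:2] for a,e in zip(uu,vv)]);mm=q.mean(0)-[x,y];w,V=np.linalg.eigh(np.cov(q.T));print(len(q),mm,"ang",np.arctan2(mm[1],mm[0]),"axis",np.arctan2(V[1,1],V[0,1]))
```

```text
2.3 [ 8.49573916e-01  3.38655102e-02 -4.02582598e-01  2.59578555e-04
 -1.13431731e+00 -7.86708271e-01] [0.43496588 0.20416677 0.4041847 ] [-3.14140428e+00 -1.44252537e-04 -1.50782096e+00]
[341.70040516 158.62348   ]
knob (345.17840576171875, 159.0528564453125) 28.160966873168945 [0.4241 0.1521 0.106 ] diam 0.03869491686663732 0.10620738806474132
154 [0.00165007 0.00905076] ang 1.3904643940407309 axis 1.3767705658430478
```

View pics/w2.png

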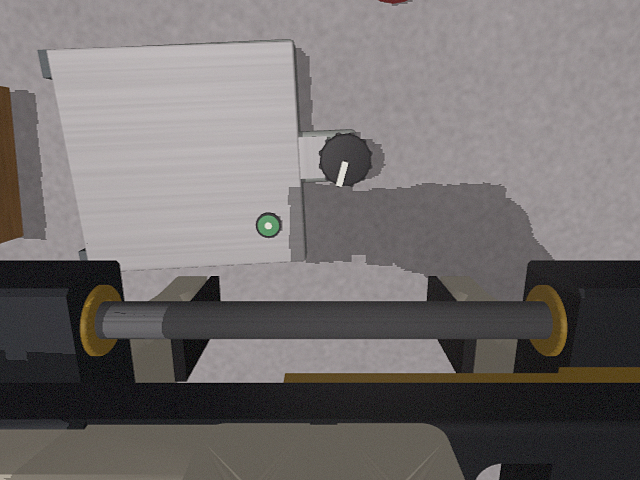

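Run:
```python
from h import *
d=np.load("pics/w2.npy");c=cam("wrist");P=cloud(c,d)
a,b=ray(c,294,45,.044),ray(c,304.5,258,.044);e=a-b;print(a,b,np.linalg.norm(e),"front yaw",np.arctan2(e[1],e[0])+np.pi/2)
f=ray(c,50,51,.05);e=a-f;print("side yaw",np.arctan2(e[1],e[0])+np.pi,np.linalg.norm(e))
m=np.zeros((480,640),bool);m[70:190,90:280]=1;q=P[m];A=np.c_[q[:,:2],np.ones(len(q))];k=np.linalg.lstsq(A,q[:,2],rcond=None)[0];print(k)
```

```text
[0.46608549 0.06751102 0.044     ] [0.44927432 0.2417399  0.044     ] 0.17503804489794927 front yaw 0.09619123982239475
side yaw 0.08996716130413374 0.18881109143550565
[-0.02129972  0.01609668  0.06270667]
```

Call:
arm_command:
  targets:
    - [[0,0,0],[-10,-45,0],0]
    - [[0,0,0],[0,-7,-30],0]
    - [[0,0,0],[0,0,-45],0]
    - [[0,0,0],[0,0,-45],0]
    - [[0,0,0],[0,0,-33],0]
    - [[0,0,0],[0,0,0],0]

```text
t: 2.95
eef_pos: [0.4224, 0.1457, 0.2483]
ee_rot: [3.135, -0.005, -1.515]
force: [-0.0, 0.3, 0.9]
width: 0.0878
```

Call:
arm_command:
  targets:
    - [[0,0,0],[0,0,0],0]
    - [[0,0,0],[0,0,0],0]

```text
t: 3.15
eef_pos: [0.4248, 0.1482, 0.2536]
ee_rot: [-3.139, 0.002, -1.513]
force: [0.6, -0.5, 0.9]
width: 0.0875
```

Call:
arm_command:
  targets:
    - [[0,0,0],[0,3,-2],0.3]
    - [[0,0,0],[0,0,0],0.6]
    - [[0,0,0],[0,0,0],1]
    - [[0,0,0],[0,0,0],1]
    - [[0,0,0],[0,0,0],1]
    - [[0,0,0],[0,0,0],1]
  squeeze: 15

```text
t: 3.75
eef_pos: [0.4241, 0.151, 0.2497]
ee_rot: [-3.142, 0.0, -1.513]
force: [-0.2, 0.2, 0.2]
width: 0.0451
```

Call:
arm_command:
  targets:
    - [[0,0,0],[0,0,0],1]
    - [[0,0,0],[0,0,0],1]
    - [[0,0,0],[0,0,0],1]

```text
t: 4.05
eef_pos: [0.4236, 0.1508, 0.2496]
ee_rot: [3.14, -0.0, -1.513]
force: [-5.0, 1.3, 3.9]
width: 0.0354
```

Call:
arm_command:
  targets:
    - [[0,0,-0.12],[-1,0,0],1]
    - [[0,0,-0.13],[0,0,0],1]
    - [[0,0,-0.13],[0,0,0],1]
    - [[0,0,-0.13],[0,0,0],1]
    - [[0,0,-0.13],[0,0,0],1]
    - [[0,0,-0.13],[0,0,0],1]
    - [[0,0,-0.13],[0,0,0],1]
    - [[0,0,-0.13],[0,0,0],1]

```text
t: 4.85
eef_pos: [0.4223, 0.1512, 0.2496]
ee_rot: [3.14, -0.001, -2.549]
force: [-11.1, 6.1, 6.7]
width: 0.0356
```

Call:
arm_command:
  targets:
    - [[0,0,-0.13],[0,0,0],1]
    - [[0,0,-0.12],[0,0,0],1]
    - [[0,0,0],[0,0,0],1]
    - [[0,0,0],[0,0,0],1]

```text
t: 5.25
eef_pos: [0.4221, 0.1515, 0.2496]
ee_rot: [3.14, -0.001, -2.794]
force: [-11.2, 7.7, 5.6]
width: 0.0355
```

Run:
```python
from meas import *
s=get_state();print(s["t"],s["q"],s["eef_pos"],s["ee_rot"],s["force"],s["moment"])
for n in("scene","top"):
    c=cam(n);im,d=grab_frame(n);cv2.imwrite(f"pics/{n}3.png",im[:,:,::-1])
    try: plat(n,im,d,c)
    except Exception as e: print(e)
```

```text
5.25 [ 0.78538124  0.15740037 -0.67570264 -0.00305608 -0.73809813 -2.0060404 ] [0.42213442 0.15146128 0.24955411] [ 3.13990048e+00 -1.23582031e-03 -2.79371559e+00] [-11.20740481   7.65027766   5.57290338] [ 2.96381661  4.23257289 -0.01939743]
scene slope [-0.0054  0.0019] N 2950 std 0.0017545526572824725
((553.8419189453125, 166.62818908691406), (209.42794799804688, 189.47386169433594), 6.167619705200195)
top slope [-0.0001  0.0007] N 2342 std 0.002020780503014011
((560.8648681640625, 164.5595703125), (199.8701934814453, 189.3820037841797), 6.0568437576293945)
```

Call:
arm_command:
  targets:
    - [[0,0,0],[0,0,0],0.4]
    - [[0,0,0],[0,0,0],0]
    - [[0,0,0],[0,0,0],0]
    - [[0,0,0],[0,0,0],0]
    - [[0,0,0],[0,0,20],0]
    - [[0,0,0],[0,0,40],0]
    - [[0,0,0],[0,0,45],0]
    - [[0,0,0],[25,8,45],0]

```text
t: 6.15
eef_pos: [0.4455, 0.1575, 0.3999]
ee_rot: [3.141, -0.0, -2.793]
force: [1.8, 1.8, -0.5]
width: 0.0863
```

Call:
arm_command:
  targets:
    - [[0,0,0],[25,8,20],0]
    - [[0,0,0],[0,0,0],0]
    - [[0,0,0],[0,0,0],0]

```text
t: 6.45
eef_pos: [0.4722, 0.1664, 0.4174]
ee_rot: [3.141, -0.001, -2.794]
force: [-0.0, -0.4, -1.1]
width: 0.0876
```

Run:
```python
from meas import *
s=get_state();print(s["t"],s["q"],s["eef_pos"],s["ee_rot"],s["width"])
c=cam("wrist");im,d=grab_frame("wrist");cv2.imwrite("pics/w4.png",im[:,:,::-1]);np.save("pics/w4.npy",d)
P=cloud(c,d);Z=P[...,2]
m=((Z>.100)&(Z<.112)&(P[...,0]<.47)&(P[...,0]>.38)&(P[...,1]>.10)&(P[...,1]<.20)).astype(np.uint8)
k=cv2.findContours(m,0,2)[0];k=max(k,key=cv2.contourArea);(u,v),r=cv2.minEnclosingCircle(k);print("knob",(u,v),r,ray(c,u,v,.106).round(4))
x,y,_=ray(c,u,v,.106)
g=im.max(2);m=np.zeros((480,640),np.uint8);cv2.circle(m,(int(u),int(v)),int(r*.9),1,-1);b=(g>110)&(m>0)
vv,uu=np.nonzero(b);q=np.array([ray(c,a,e,.107)[:2] for a,e in zip(uu,vv)]);mm=q.mean(0)-[x,y];w,V=np.linalg.eigh(np.cov(q.T));print(len(q),mm,"ang",np.arctan2(mm[1],mm[0]),"axis",np.arctan2(V[1,1],V[0,1]))
```

```text
6.45 [ 7.31862913e-01  6.02296560e-02 -3.43035203e-01 -4.82469146e-04
 -1.16808199e+00 -1.95466269e+00] [0.47216398 0.16643417 0.41735559] [ 3.14138737e+00 -6.76687578e-04 -2.79378524e+00] 0.0876122128090326
knob (328.2832946777344, 158.80703735351562) 26.936147689819336 [0.4237 0.1529 0.106 ]
127 [0.00891243 0.00071257] ang 0.07978231897195757 axis -3.048361829752813
```

View pics/w4.png

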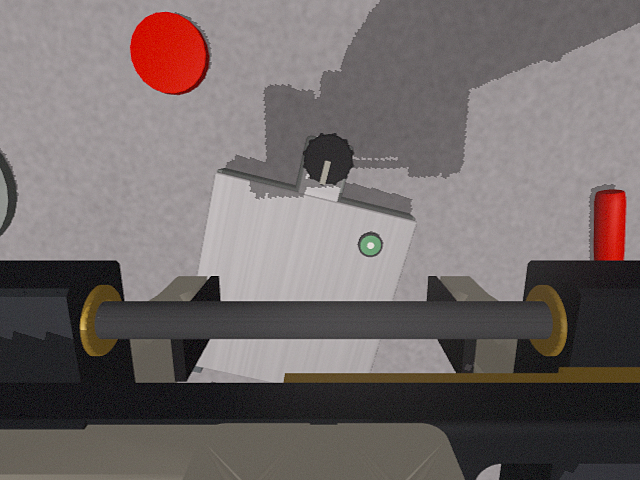

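The bar at (326,172) points along scale +x (0.093 against a scale yaw of 0.095) and the bubble is centred, so the platform is level. On to the hub.

Call:
arm_command:
  targets:
    - [[0,0,-0.073],[17,-38,4],0]
    - [[0,0,-0.073],[17,-38,4],0]
    - [[0,0,-0.073],[17,-38,4],0]
    - [[0,0,-0.073],[17,-38,4],0]
    - [[0,0,-0.073],[17,-38,4],0]
    - [[0,0,-0.073],[17,-38,4],0]
    - [[0,0,-0.073],[17,-38,4],0]
    - [[0,0,-0.073],[17,-38,4],0]

```text
t: 7.3
eef_pos: [0.6078, -0.1389, 0.4487]
ee_rot: [-3.141, -0.002, 2.904]
force: [0.5, 0.1, 0.3]
width: 0.0878
```

Call:
arm_command:
  targets:
    - [[0,0,-0.073],[16,-37,1],0]
    - [[0,0,-0.073],[16,-37,0],0]
    - [[0,0,0],[0,0,0],0]
    - [[0,0,0],[0,0,0],0]
    - [[0,0,0],[0,0,0],0]

```text
t: 7.8
eef_pos: [0.6396, -0.2108, 0.45]
ee_rot: [-3.141, -0.002, 2.761]
force: [-0.9, 0.3, -0.1]
width: 0.0879
```

Run:
```python
from meas import *
s=get_state();print(s["t"],s["q"],s["eef_pos"],s["ee_rot"],s["width"])
c=cam("wrist");im,d=grab_frame("wrist");cv2.imwrite("pics/w5.png",im[:,:,::-1]);np.save("pics/w5.npy",d)
print(proj(c,[.5845,-.187,.18]))
P=cloud(c,d);Z=P[...,2]
for lo,hi,zz in((.174,.186,.18),(.191,.202,.196)):
  m=((Z>lo)&(Z<hi)&(abs(P[...,0]-.59)<.08)&(abs(P[...,1]+.19)<.08)).astype(np.uint8);m[262:]=0
  for k in cv2.findContours(m,0,2)[0]:
    if cv2.contourArea(k)<20: continue
    (u,v),r=cv2.minEnclosingCircle(k);print(zz,(u,v),r,ray(c,u,v,zz).round(4),"diam",2*r*np.median(d[m>0])/c[0][0,0],cv2.minAreaRect(k))
```

```text
7.8 [-2.96228776e-02  3.34130363e-01  7.87471976e-02 -3.13853464e-04
 -1.31700931e+00 -1.92154531e+00] [ 0.63956065 -0.21077458  0.4500172 ] [-3.14132940e+00 -1.60331819e-03  2.76114154e+00] 0.08793589210014766
[324.88878395 146.86667654]
0.18 (319.16241455078125, 142.29037475585938) 41.436580657958984 [ 0.5807 -0.1892  0.18  ] diam 0.05061785865188758 ((319.5, 142.0), (82.0, 79.0), 90.0)
0.196 (295.30645751953125, 222.0806427001953) 19.649532318115234 [ 0.6185 -0.2198  0.196 ] diam 0.02367988721650965 ((295.5046081542969, 222.15138244628906), (9.86561107635498, 39.27088165283203), 16.699243545532227)
```

View pics/w5.png

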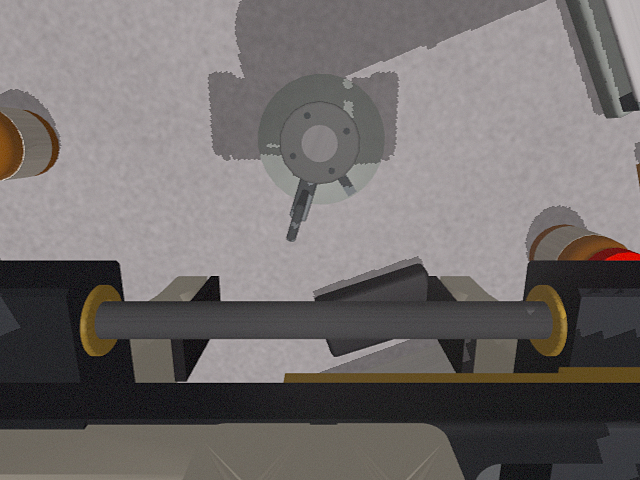

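Hub top at (319,142) → (0.582,-0.189). The paddle runs down to (292,238), about 17° off vertical, so the left finger will be 73° clockwise of it. Descending to grip.

Call:
arm_command:
  targets:
    - [[0,0,0],[-45,18,0],0]
    - [[0,0,0],[-12,4,-9],0]
    - [[0,0,0],[0,0,-40],0]
    - [[0,0,0],[0,0,-40],0]
    - [[0,0,0],[0,0,-30],0]
    - [[0,0,0],[0,0,-10],0]
    - [[0,0,0],[0,0,0],0]
    - [[0,0,0],[0,0,0],0]

```text
t: 8.65
eef_pos: [0.5838, -0.189, 0.3236]
ee_rot: [3.141, 0.002, 2.762]
force: [-0.3, -0.0, 0.1]
width: 0.0876
```

Call:
arm_command:
  targets:
    - [[0,0,0],[0,0,0],0.2]
    - [[0,0,0],[0,0,0],0.3]
  squeeze: 30

```text
t: 8.85
eef_pos: [0.5835, -0.1894, 0.3234]
ee_rot: [3.141, 0.002, 2.761]
force: [-0.5, 0.2, 0.0]
width: 0.0767
```

Call:
arm_command:
  targets:
    - [[0,0,0],[-1,0,-2],0.4]
    - [[0,0,0],[0,0,0],0.5]
    - [[0,0,0],[0,0,0],1]
    - [[0,0,0],[0,0,0],1]
    - [[0,0,0],[0,0,0],1]
    - [[0,0,0],[0,0,0],1]
    - [[0,0,0],[0,0,0],1]

```text
t: 9.55
eef_pos: [0.5818, -0.1901, 0.32]
ee_rot: [-3.14, -0.0, 2.76]
force: [-2.0, -5.5, 2.8]
width: 0.0497
```

Call:
arm_command:
  targets:
    - [[0,0,0],[0,0,7],1]
    - [[0,0,0],[0,0,8],1]
    - [[0,0,0],[0,0,8],1]
    - [[0,0,0],[0,0,8],1]
    - [[0,0,0],[0,0,4],1]
    - [[0,0,0],[0,0,0],1]
    - [[0,0,0],[0,0,0],1]
    - [[0,0,0],[0,0,0],1]

```text
t: 10.35
eef_pos: [0.5818, -0.1901, 0.3543]
ee_rot: [-3.14, -0.001, 2.76]
force: [-0.4, -5.5, -4.3]
width: 0.0496
```

Run:
```python
from meas import *
s=get_state();print(s["t"],s["q"],s["eef_pos"],s["ee_rot"],s["force"],s["moment"],s["width"])
for n,(x,y,w,hh) in {"top":(350,200,90,90),"scene":(200,150,120,120)}.items():
    c=cam(n);im,d=grab_frame(n);cv2.imwrite(f"pics/{n}6.png",im[:,:,::-1])
    cv2.imwrite(f"pics/{n}6z.png",cv2.resize(im[y:y+hh,x:x+w,::-1],None,fx=5,fy=5,interpolation=cv2.INTER_CUBIC))
```

```text
10.35 [ 3.18423834e-03  2.92799692e-01 -2.03267143e-01  8.09470465e-04
 -1.07600872e+00 -1.95612648e+00] [ 0.58178686 -0.19009079  0.35433162] [-3.14045209e+00 -9.17976335e-04  2.75983104e+00] [-0.44489017 -5.45934541 -4.26502499] [-1.97313084 -0.13000621 -0.04415985] 0.04960542304479949
```

View pics/scene6z.png

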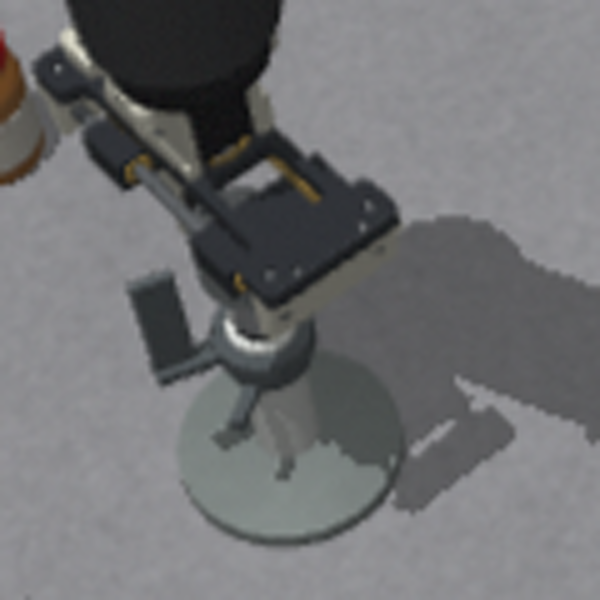

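View pics/scene6.png

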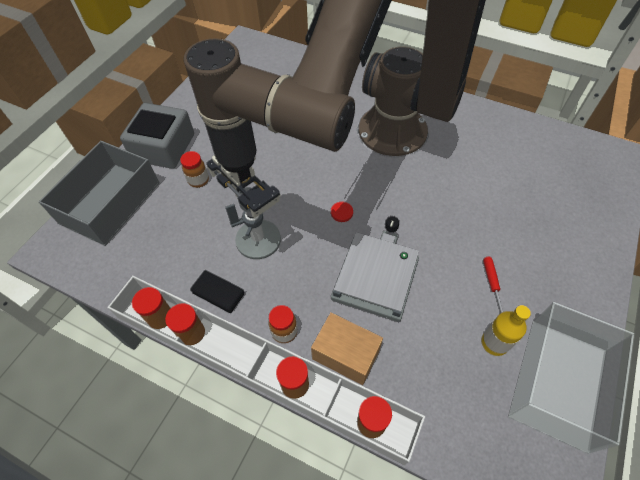

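Run:
```python
from h import *
im=cv2.imread("pics/scene6.png");c=cam("scene")
x,y=235,190
z=cv2.resize(im[y:y+50,x:x+45],None,fx=12,fy=12,interpolation=cv2.INTER_NEAREST)
cv2.imwrite("pics/ring6.png",cv2.convertScaleAbs(z,alpha=1.5))
for h in(.12,.13,.14,.159,.165,.175): print(h,proj(c,[.5825,-.188,h]).round(1), ((proj(c,[.5825,-.188,h])-[x,y])*12).round())
```

```text
0.12 [251.9 216.7] [203. 321.]
0.13 [251.3 214.6] [196. 295.]
0.14 [250.8 212.4] [189. 268.]
0.159 [249.7 208.1] [177. 217.]
0.165 [249.4 206.7] [172. 201.]
0.175 [248.8 204.4] [166. 173.]
```

View pics/ring6.png

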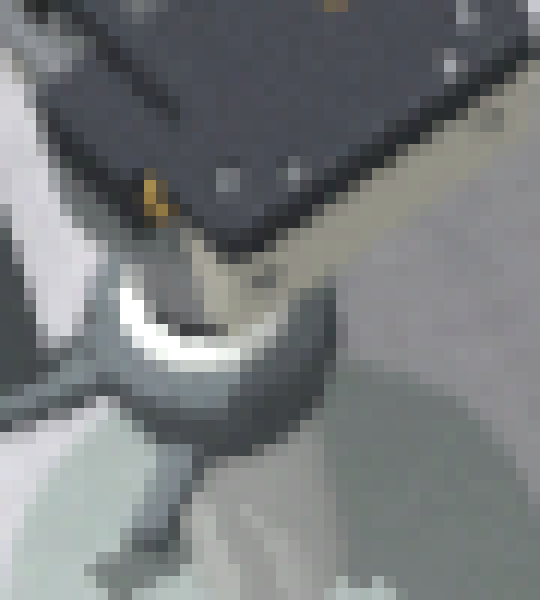

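The dark band sits right at the tube rim, around (200,330) in the zoom, which fits a leg height of about 34 mm. Next is the counter-clockwise sweep.

Call:
arm_command:
  targets:
    - [[0,0,0.1],[0,0,0.5],1]
    - [[0,0,0.1],[0,0,0],1]
    - [[0,0,0.1],[0,0,0],1]
    - [[0,0,0.1],[0,0,0],1]
    - [[0,0,0.1],[0,0,0],1]
    - [[0,0,0.1],[0,0,0],1]
    - [[0,0,0.1],[0,0,0],1]
    - [[0,0,0.1],[0,0,0],1]

```text
t: 11.25
eef_pos: [0.5818, -0.1893, 0.3545]
ee_rot: [3.14, -0.001, -2.719]
force: [0.2, -0.4, -2.7]
width: 0.0495
```

Run:
```python
from h import *
s=get_state();print(s["t"],s["q"],s["eef_pos"],s["ee_rot"],s["force"],s["moment"],s["width"])
```

```text
11.25 [ 4.04332664e-03  2.92517185e-01 -2.02656427e-01 -6.02005887e-04
 -1.07714209e+00 -1.15203176e+00] [ 0.58180636 -0.18934309  0.35450683] [ 3.14049087e+00 -1.17276874e-03 -2.71906977e+00] [ 0.24576695 -0.3846369  -2.67292977] [-0.22922366  0.12752664  0.03847167] 0.04952017976457555
```

Going smoothly. Continuing in smaller steps and watching the moment.

Call:
arm_command:
  targets:
    - [[0,0,0.1],[0,0,0],1]
    - [[0,0,0.1],[0,0,0],1]
    - [[0,0,0.1],[0,0,0],1]
    - [[0,0,0.1],[0,0,0],1]

```text
t: 11.65
eef_pos: [0.5816, -0.1891, 0.3544]
ee_rot: [3.139, -0.001, -2.319]
force: [-2.0, 1.5, -2.1]
width: 0.0496
```

Run:
```python
from h import *
s=get_state();print(s["t"],s["q"],s["eef_pos"],s["ee_rot"],s["force"],s["moment"],s["width"])
```

```text
11.65 [ 0.00429446  0.2923446  -0.20284391 -0.00124549 -1.07770113 -0.7522841 ] [ 0.58157736 -0.18908468  0.35442239] [ 3.13931521e+00 -6.30464753e-04 -2.31937595e+00] [-1.99892396  1.46597831 -2.05431164] [ 0.43905114  0.60678411 -0.16191576] 0.049563450066159545
```

Call:
arm_command:
  targets:
    - [[0,0,0.1],[0,0,0],1]
    - [[0,0,0.1],[0,0,0],1]

```text
t: 11.85
eef_pos: [0.5814, -0.189, 0.3544]
ee_rot: [3.139, -0.0, -2.119]
force: [-3.2, 2.0, -1.4]
width: 0.0497
```

Run:
```python
from h import *
s=get_state();print(s["t"],s["q"],s["eef_pos"],s["ee_rot"],s["force"],s["moment"],s["width"])
c=cam("scene");im,d=grab_frame("scene");cv2.imwrite("pics/s7.png",cv2.resize(im[150:270,190:330,::-1],None,fx=5,fy=5,interpolation=cv2.INTER_CUBIC))
```

```text
11.85 [ 0.00444657  0.2922069  -0.20298779 -0.00144351 -1.0780145  -0.55225244] [ 0.58144335 -0.18896197  0.3544105 ] [ 3.13887179e+00 -1.84729372e-04 -2.11928638e+00] [-3.20776644  1.95494477 -1.44047683] [ 0.7039887   0.92135627 -0.18985283] 0.04965883906996574
```

View pics/s7.png

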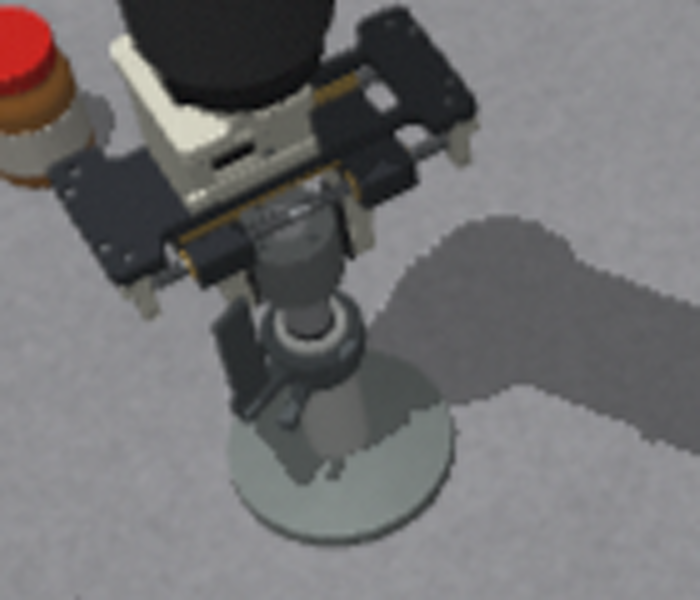

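The paddle at (240,365) is moving with the left finger, and the black ring is visible just above the rim. Continuing to the stop.

Call:
arm_command:
  targets:
    - [[0,0,0.08],[0,0,0],1]
    - [[0,0,0.06],[0,0,0],1]

```text
t: 12.1
eef_pos: [0.5813, -0.1891, 0.3545]
ee_rot: [3.139, -0.0, -1.983]
force: [-4.1, 0.9, -1.0]
width: 0.0498
```

Run:
```python
from h import *
s=get_state();print(s["t"],s["eef_pos"],s["ee_rot"],s["force"],s["moment"])
```

```text
12.1 [ 0.58133    -0.18908057  0.35447348] [ 3.13871693e+00 -2.53995496e-05 -1.98305440e+00] [-4.1285748   0.91462288 -1.0234382 ] [ 0.1039475   1.19354732 -1.03654695]
```

Call:
arm_command:
  targets:
    - [[0,0,0.06],[0,0,0],1]

```text
t: 12.2
eef_pos: [0.581, -0.1902, 0.3546]
ee_rot: [3.138, -0.002, -1.925]
force: [-5.5, -12.3, -3.1]
width: 0.0494
```

Run:
```python
from h import *
s=get_state();print(s["t"],s["eef_pos"],s["ee_rot"],s["force"],s["moment"])
```

```text
12.2 [ 0.58097971 -0.19021295  0.35462813] [ 3.13834982e+00 -2.18367441e-03 -1.92464961e+00] [ -5.52356081 -12.33130949  -3.12598257] [-5.02059426  1.81429751 -1.37669855]
```

Call:
arm_command:
  targets:
    - [[0,0,0.05],[0,0,0],1]

```text
t: 12.3
eef_pos: [0.5806, -0.1916, 0.3548]
ee_rot: [3.138, -0.004, -1.875]
force: [-5.9, -21.7, -3.7]
width: 0.0502
```

Run:
```python
from h import *
s=get_state();print(s["t"],s["eef_pos"],s["ee_rot"],s["force"],s["moment"])
c=cam("scene");im,d=grab_frame("scene");cv2.imwrite("pics/s8.png",cv2.resize(im[150:270,190:330,::-1],None,fx=5,fy=5,interpolation=cv2.INTER_CUBIC))
P=cloud(c,d);np.save("pics/s8.npy",P)
```

```text
12.3 [ 0.58064223 -0.1915804   0.35480599] [ 3.13802602 -0.00445659 -1.87521933] [ -5.91485185 -21.68455777  -3.72772641] [-7.52643314  1.84330158 -1.29390704]
```

View pics/s8.png

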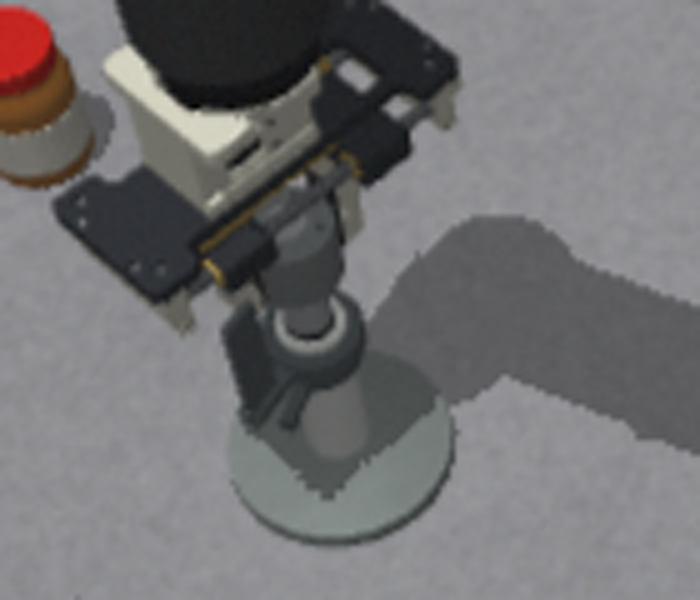

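The moment jumped, which looks like the stop. I'll check the paddle angle and the hub and ring heights.

```bash
python3 - <<'E'
from h import *
P=np.load("pics/s8.npy");h=np.array([.5825,-.188])
Z=P[...,2];r=P[...,:2]-h;R_=np.hypot(r[...,0],r[...,1]);a=np.arctan2(r[...,1],r[...,0])
v,u=np.mgrid[:480,:640]
m=(u>228)&(u<247)&(v>210)&(v<236)&(Z>.13)&(Z<.2)&(R_>.03)&(R_<.07)
print(m.sum(),np.percentile(a[m],[10,50,90]),P[m].mean(0))
q=P[m];A=q[:,:2];w,V=np.linalg.eigh(np.cov(A.T));print(A.mean(0),np.arctan2(V[1,1],V[0,1]))
P0=cloud(cam("scene"),np.load("pics/scene0.npy"));Z=P0[...,2];r=P0[...,:2]-h;R_=np.hypot(r[...,0],r[...,1]);a=np.arctan2(r[...,1],r[...,0])
m=(u>220)&(u<240)&(v>203)&(v<228)&(Z>.13)&(Z<.2)&(R_>.03)&(R_<.07);print("start",m.sum(),np.percentile(a[m],[10,50,90]))
E
python3 - <<'E'
from h import *
im,d=grab_frame("top");cv2.imwrite("pics/top8.png",cv2.resize(im[190:290,340:450,::-1],None,fx=6,fy=6,interpolation=cv2.INTER_CUBIC))
E
```

```text
135 [-0.07499279 -0.02754061  0.0025738 ] [ 0.6308571  -0.18967761  0.16704152]
[ 0.6308571  -0.18967761] 3.0838417784714176
start 159 [-0.73271408 -0.68937823 -0.64502833]
```

View pics/top8.png

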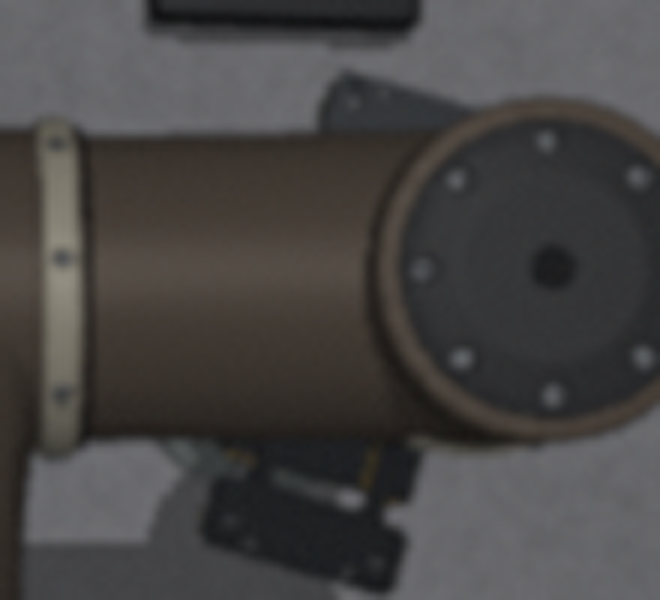

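The paddle turned 0.66 rad and is at its stop, with the leg at about 34.8 mm. I'll ease off the push on the stop (the lever stays where left) and do a final check.

Call:
arm_command:
  targets:
    - [[0,0,-0.04],[0,0,0],1]
    - [[0,0,-0.03],[0,0,0],1]
    - [[0,0,0],[0,0,0],1]
    - [[0,0,0],[0,0,0],1]
    - [[0,0,0],[0,0,0],1]

```text
t: 12.9
eef_pos: [0.5804, -0.1915, 0.3545]
ee_rot: [3.138, -0.005, -1.946]
force: [-6.5, -13.2, -3.7]
width: 0.0495
```

Run:
```python
from meas import *
s=get_state();print(s["t"],s["eef_pos"],s["ee_rot"],s["force"],s["moment"],s["width"])
c=cam("scene");im,d=grab_frame("scene");cv2.imwrite("pics/s9.png",im[:,:,::-1])
cv2.imwrite("pics/s9z.png",cv2.resize(im[190:240,230:275,::-1],None,fx=12,fy=12,interpolation=cv2.INTER_NEAREST))
P=cloud(c,d);plat("scene",im,d,c)
v,u=np.mgrid[:480,:640];h=np.array([.5825,-.188]);Z=P[...,2];r=P[...,:2]-h;R_=np.hypot(r[...,0],r[...,1]);a=np.arctan2(r[...,1],r[...,0])
m=(u>228)&(u<247)&(v>210)&(v<236)&(Z>.13)&(Z<.2)&(R_>.03)&(R_<.07)
print(m.sum(),np.percentile(a[m],[10,50,90]))
```

```text
12.9 [ 0.58037023 -0.19153184  0.35449464] [ 3.13756702 -0.00461937 -1.94614721] [ -6.5424088  -13.22131012  -3.72983392] [-4.77093177  1.98655169  0.032446  ] 0.049531235796471264
scene slope [-0.0055 -0.0005] N 2795 std 0.001787886611885604
((554.0169677734375, 166.7193603515625), (209.97161865234375, 189.5682830810547), 6.117001533508301)
135 [-0.07356657 -0.02930334  0.00544401]
```

View pics/s9z.png

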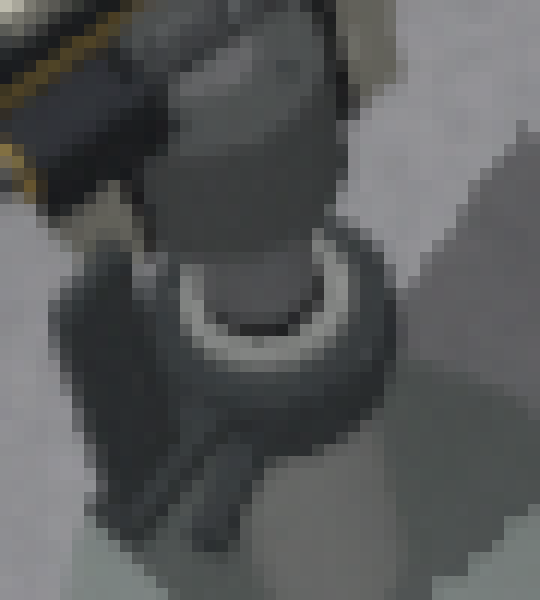

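View pics/s9.png

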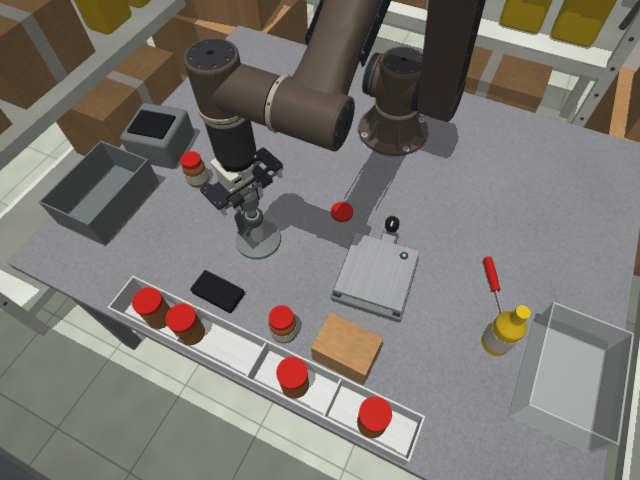

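The black ring shows as a dark band just above the rim at (262,330) in the zoom, the paddle is still at its closed angle, and nothing else has moved. Handing in.

```bash
python3 -c "
from station import *
print(job_done());s=get_state();print(s['t'],s['eef_pos'],s['width'])"
```

```text
the job is handed in; nothing more can be done
None
the job is handed in; nothing more can be done
```

The job is handed in at about 13 s, with the platform level, the leg at its mark, the lever closed and the hub still gripped. `job_done()` gave no verdict, so this rests on my own last checks.

- **Platform:** I turned the levelling knob 1.285 rad clockwise. The knob's bar then pointed at 0.093 rad against a scale yaw of about 0.095, and the bubble was centred. The measured slope was -0.0055 (scene camera) and 0.000 (top camera), both inside the 0.012 limit.
- **Leg:** I gripped the hub at 30 N and the tool rose 34.5 mm. The picture shows the black ring just above the tube rim. The finger opening stayed at 49.5 mm on the 50 mm hub.
- **Lever:** I swept the paddle round about 0.66 rad from its open start, until the moment jumped at the stop. I then turned back 0.07 rad to ease the push, and the paddle angle stayed the same.
- **Other things:** in the last picture nothing else on the bench looks moved. I did not measure their positions.

**Disagreements and leftovers:**
- The two fixed cameras placed the hub and knob about 4–5 mm apart in y, so I used the wrist camera to settle both.
- One wrist-camera depth fit of the platform, taken before I turned the knob, contradicted the other cameras, so I set it aside.
- About 15 N of sideways force was still on the hub when I handed in.

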